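# Drive the hinge pin out into the catch tray

## Robot

A 6-joint arm with a two-finger parallel gripper is mounted at the origin on the work surface. World frame = base frame: x ahead of the robot, y to its left, z up, the work surface at z = 0. Lengths are in m, angles in rad, forces in N, time in s.
With the tool pointing down it reaches from about 0.35 to 0.8 m from the base axis. Payload 7.3 kg.
Tool frame: the origin (TCP) lies on the front face of the gripper's body, between the roots of the fingers; the fingertips stand 73 mm ahead of it and the grasp point (between the pads) lies 54 mm ahead of it; z points along the fingers, y is the line along which they close (so a half turn about z gives the same grasp; the last joint's range is limited). The gripper opens to 85 mm and grips with 20 to 120 N. Pads are 22 mm wide; open, the fingers measure 114 mm over their backs; the gripper's body (76 mm by 85 mm) begins 54 mm behind the grasp point. The pads swing forward as they close: fully open they stand 13 mm farther back than shut.
Start: joints at [-1.278, 0.342, 1.524, -0, 1.275, -0.146], TCP at [0.223, -0.475, 0.304] pointing down, gripper open.
Joint ranges: [-2.53, 2.53], [-0.77, 2.02], [0.04, 2.7], [-1, 4.14], [0.28, 2.66], [-3.11, 3.11]. Speed limits (rad/s): [2.57, 2.57, 3.14, 3.14, 3.14, 3.14].

## Interface

Orientations are given as a rotation vector (axis times angle).
In Python, from station import ctrl gives the robot as it stands.
- The arm moves only by the tool pendant, called as name(argument=value, ...) on one line, values as JSON. Schema: {"type":"object","properties":{"deltas":{"type":"array","items":{"type":"array","prefixItems":[{"type":"array","items":{"type":"number"},"minItems":3,"maxItems":3},{"type":"array","items":{"type":"number"},"minItems":3,"maxItems":3},{"type":"number"}],"minItems":3,"maxItems":3},"minItems":1,"maxItems":10},"only":{"type":"string"},"quiet":{"type":"boolean"},"lines":{"type":"string"}},"required":["deltas"],"additionalProperties":false}. deltas is a list of rows, 1 to 10 of them, each written [[dx, dy, dz], [rx, ry, rz], opening]: dx, dy, dz in units of 50 mm, then a rotation vector rx, ry, rz in rad, then the finger opening in m; each row is the pose to reach, as a shift and turn from the pose commanded when the call began, along the tool's axes at that moment; what a row does not reach only later rows make up. A row lasts 1/10 s, in which the tool goes at most 0.05 m and 0.15 rad, less where a joint would pass 70% of its speed; a pose out of reach is approached as far as the arm can. The fingers move at their own pace and stop on an object; the grip force is fixed at half the most. Time passes only in rows, so rows that do not move let the fingers close. The tool returns the time, the measured TCP pose, the force, the opening and the grip force at its end. only (a regular expression) keeps the lines of the reply that match it, lines (a string "A,B") keeps lines A to B, and quiet returns only ok. Input that does not fit is refused with a message, and nothing moves.
- ctrl.get_obs(): the state, without advancing time (a new reading comes with each control period).
- ctrl.snapshot(name): name is "scene" or "top" or "wrist"; returns (picture, depth): 400x640x3 uint8, red, green, blue; 400x640 float32, m along the optical axis (not along the pixel's ray), 0 where there is no reading.
- ctrl.camera_info(name): a dict with "intrinsics" (3x3 intrinsics, pixels), "k1" (the pictures are not rectified: a ray, as slopes to the right and down, at radius r is drawn at 1 + k1 r^2 times it, then the intrinsics apply), "R" (3x3) and "t" (3): a world point X has camera coordinates R X + t. Camera axes: x right, y down, z forward; pixel columns grow to the right and rows downward; lengths in m; the calibration is good to about 2 mm. A picture is of the moment at which its call begins: read the wrist's pose just before it. camera_info takes no time and is no camera call; for the wrist camera it gives the pose at the moment of the call.
- ctrl.finish_job(): hands the job in; it is judged then, once.
The state is a dict: "clock": time; "q": joint angles; "joint_velocities": joint speeds; "joint_torque": joint torques, N m; "position": TCP position; "orientation": TCP orientation; "contact_force": force on the tool from outside, world axes, zero at the start; "moment": the same for the moment, N m; "grip_width": finger opening in m; "gripper_force": force on a finger pad.
Only numpy, scipy, OpenCV 4.12 (cv2) and the standard library are available. Lean on these libraries where they do the work, as an engineer would, in place of code of your own. Each camera call takes 0.05 s, during which the arm holds its last target. There are 200 camera calls.

## Task

Slide the aluminium catch tray fully home under the hinge stand, between its legs and up to the rear stop. Then, with the punch, drive the hinge pin down and out of the barrel so that it ends up in the tray, and let go of the punch standing upright in the barrel, its handle seated on the barrel's top, to keep the knuckles lined up. Do not knock over the glassware or disturb the brush and screwdriver.

Things in the scene. Friction and masses are not known exactly. Their poses are not given: they have to be found in the camera images.
- stand: Sizes in mm throughout. Grey steel bridge fixed to the bench with a steel cabinet hinge clamped upright on its deck. Origin on the bench below the bore's axis, z up; the tray enters from the -x side and slides to +x. Deck 80 (x) by 110 (y), underside at z = 52, top at z = 60. Two legs along x, 86 apart inside, 12 thick, with short flared lead-ins in front reaching to x = -55.
- bore_mouth (a point): Centre of the upper mouth of the hinge barrel, on the stand's axis, 84 above the bench. Barrel: outside diameter 26, bore 14 right through barrel and deck, z = 84 down to 52. Hinge leaves 4 thick run along the stand's y to +-51 either side, up to z = 84, clamped by dark jaws up to z = 78.
- rear_stop (a point): Middle of the stand's low rear stop: its inner face at x = +45 of the stand, on the bench. The stop is 14 high and spans between the legs.
- pin: Steel hinge pin, diameter 12, 36 long, upright in the barrel, its top 10 above the barrel (94 above the bench). Origin at the centre of its lower end, z along the pin. Spring friction holds it at 72 above the bench: a steady push of about 6 to 10 N moves it down; it falls free once pushed down about 25.
- pin_center (a point): Middle of the pin, 18 from either end. A pin standing upright on the tray's floor still clears the deck and the seated punch.
- tray: Loose open aluminium catch tray, 90 (x) by 80 (y) by 16 high, walls and floor 3 thick, 80 to 160 g. Origin under the centre of the box, on its underside, z up. When home its frame agrees with the stand's frame: origin under the bore, +x wall against the rear stop, fin outside at the stand's -x side.
- tray_fin (a point): Grip point on the tray's upright fin, 70 to -x of the tray's origin and 36 above its underside. The fin is 10 thick (y), 50 high, and runs from x = -45 to x = -85 of the tray.
- punch: Drift punch standing upright in the foam block: steel shank of diameter 7, 36 long, below a round black handle of diameter 24, 80 long, with a flat shoulder between; 80 to 160 g. Origin at the shank's tip, z up along the punch. At the start the shoulder rests on the block's top and the tip is 14 above the bench.
- punch_shoulder (a point): Centre of the flat shoulder under the punch's handle, 36 above its tip; the handle reaches from here to 116 above the tip. Seated on the barrel's top it is 84 above the bench (tip 48).
- foam: Black foam tool block fixed to the bench, 70 by 70 by 50 high, with a loose upright hole of diameter 13 through its middle that holds the punch. Origin under its centre.
- jar: Loose amber glass jar, diameter 48, 60 high, beyond the stand. Origin at the centre of its base.
- vial: Loose small clear glass vial, diameter 28, 55 high, beyond the stand. Origin at the centre of its base.
- beaker: Loose glass beaker, diameter 70, 90 high, beyond the stand. Origin at the centre of its base.
- brush: Loose brush lying at the right side of the bench, handle towards the robot.
- driver: Loose screwdriver lying at the left side of the bench, handle towards the robot.

How it is judged:
On the way, in this order (a step that is already met when the one before it is completed fails the run):
1. the tray is home under the stand while the pin is still in the barrel (x of tray in the frame of stand between -0.008 and 0.006 m and y of tray in the frame of stand between -0.007 and 0.007 m and angle between the x axis of tray and the x axis of stand, either way round below 0.12 rad and z of tray in the frame of stand below 0.006 m and z of pin in the frame of stand above 0.05 m), for 0.2 s.
2. the held punch is driving the pin down the bore, the tray home below (x of tray in the frame of stand between -0.008 and 0.006 m and y of tray in the frame of stand between -0.007 and 0.007 m and angle between the x axis of tray and the x axis of stand, either way round below 0.12 rad and z of tray in the frame of stand below 0.006 m and z of pin in the frame of stand below 0.05 m and contact force between punch and pin above 0.5 N and contact force between the fingers and punch above 1 N), for 0.04 s.
At the end, for the whole second after the job is handed in: The tray is home under the stand (within 8 mm of the stop, 7 mm sideways and 0.12 rad), the whole pin lies or stands in the tray, and the punch stands in the barrel within 6 mm of the bore's axis and 0.15 rad of upright, its shoulder within 8 mm of the barrel's top; all at rest (x of tray in the frame of stand between -0.008 and 0.006 m and y of tray in the frame of stand between -0.007 and 0.007 m and angle between the x axis of tray and the x axis of stand, either way round below 0.12 rad and z of tray in the frame of stand below 0.006 m and x of pin_center in the frame of tray between -0.043 and 0.043 m and y of pin_center in the frame of tray between -0.038 and 0.038 m and z of pin_center in the frame of tray below 0.03 m and z of punch in the frame of stand between 0.04 and 0.056 m and angle between punch's own z axis and vertical below 0.15 rad and x of punch in the frame of stand between -0.006 and 0.006 m and y of punch in the frame of stand between -0.006 and 0.006 m and linear speed of each of pin, tray, punch below 0.03 m/s); the robot touches nothing.
It fails at once if the jar is knocked over (angle between jar's own z axis and vertical above 0.6 rad).
It fails at once if the vial is knocked over (angle between vial's own z axis and vertical above 0.6 rad).
It fails at once if the beaker is knocked over (angle between beaker's own z axis and vertical above 0.6 rad).
It fails at once if the brush is moved more than 40 mm (distance of brush from where it was at the start of the episode above 0.04 m).
It fails at once if the screwdriver is moved more than 40 mm (distance of driver from where it was at the start of the episode above 0.04 m).
It also fails if it takes over 58 s, if anything falls off the work surface, if the arm or the gripper's body presses on something with over 40 N, if the wrist force passes 120 N, or if a joint passes its speed limit or range.

## Working session

There is one attempt and no reset: what is moved stays moved. The work goes in short steps, Python scripts to look and compute and a tool call to move; the robot and the scene stay as the last step left them, time stands still between calls to the robot, and variables do not carry over. Pictures are saved under pics/ and viewed, at most 10 in all, crops included, and the job is handed in when it is done.

```bash
ls; mkdir -p pics; cat > h.py <<'E'
import numpy as np, cv2
from station import ctrl
def snap(n,f=None):
    i=ctrl.camera_info(n); p,d=ctrl.snapshot(n)
    if f: cv2.imwrite('pics/'+f,p[:,:,::-1])
    return p,d,i
def ray(i,u,v):
    K=np.array(i["intrinsics"]);k=i["k1"]
    xd=np.array([(u-K[0,2])/K[0,0],(v-K[1,2])/K[1,1]])
    x=xd.copy()
    for _ in range(20): x=xd/(1+k*(x@x))
    return np.r_[x,1]
def pt(i,u,v,z):  # point at depth z
    R=np.array(i["R"]);return R.T@(ray(i,u,v)*z-np.array(i["t"]))
def plane(i,u,v,h): # point on world height h
    R=np.array(i["R"]);c=-R.T@np.array(i["t"]);d=R.T@ray(i,u,v);return c+d*(h-c[2])/d[2]
def cloud(i,d):
    K=np.array(i["intrinsics"]);k=i["k1"];R=np.array(i["R"])
    v,u=np.mgrid[:d.shape[0],:d.shape[1]]
    xd=np.stack([(u-K[0,2])/K[0,0],(v-K[1,2])/K[1,1]],-1);x=xd.copy()
    for _ in range(20): x=xd/(1+k*(x**2).sum(-1,keepdims=True))
    X=np.concatenate([x,np.ones_like(x[...,:1])],-1)*d[...,None]-np.array(i["t"])
    P=X@R; P[d==0]=np.nan; return P
def proj(i,X):
    c=np.array(i["R"])@X+np.array(i["t"]);x=c[:2]/c[2];x=x*(1+i["k1"]*(x@x));K=np.array(i["intrinsics"])
    return K[0,0]*x[0]+K[0,2],K[1,1]*x[1]+K[1,2]
E
python3 - <<'E'
from h import *
for n in("scene","top"):
    p,d,i=snap(n,n+'0.png'); np.savez(n+'0.npz',p=p,d=d); print(n,i)
    print(-np.array(i["R"]).T@i["t"])
print(ctrl.get_obs())
E
```

```text
pics
station.py
scene {'intrinsics': array([[366.15069133,   0.        , 326.29048799],
       [  0.        , 366.15069133, 199.29823964],
       [  0.        ,   0.        ,   1.        ]]), 'k1': -0.018866855852376754, 'R': array([[ 0.39132964,  0.92024558,  0.0030306 ],
       [ 0.54151007, -0.22760912, -0.80929656],
       [-0.7440618 ,  0.31834283, -0.58739245]]), 't': array([-0.24574097, -0.25884492,  1.60574647])}
[ 1.43110746 -0.3439513   0.73446579]
top {'intrinsics': array([[420.70518339,   0.        , 323.83498648],
       [  0.        , 420.70518339, 202.20033028],
       [  0.        ,   0.        ,   1.        ]]), 'k1': -0.05187570756980176, 'R': array([[-0.01127458, -0.99992233, -0.00531214],
       [-0.99724822,  0.0116334 , -0.07321647],
       [ 0.07327258,  0.00447204, -0.99730193]]), 't': array([-0.00380233,  0.62563613,  1.29427901])}
[ 0.52903649 -0.01686837  1.33657361]
{'clock': 0.1, 'q': array([-1.27801535e+00,  3.42621471e-01,  1.52492858e+00,  1.74459891e-05,
        1.27540408e+00, -1.46004470e-01]), 'joint_velocities': array([-0.0020352 ,  0.00017709, -0.0029874 , -0.00150001, -0.00039108,
        0.00063412]), 'joint_torque': array([ 1.72630218e-03, -4.34448016e+01, -2.46490091e+01, -8.84758379e-05,
        4.65761797e-03,  5.41431262e-06]), 'position': array([ 0.22298595, -0.47500057,  0.30330931]), 'orientation': array([-3.06496331e+00, -6.83423040e-01,  1.30610616e-04]), 'contact_force': array([ 0.1443041 ,  0.46875745, -0.22510067]), 'moment': array([ 0.01623361,  0.02018784, -0.01051527]), 'gripper_force': 0.0, 'grip_width': 0.08543411120337034}
```

View pics/top0.png

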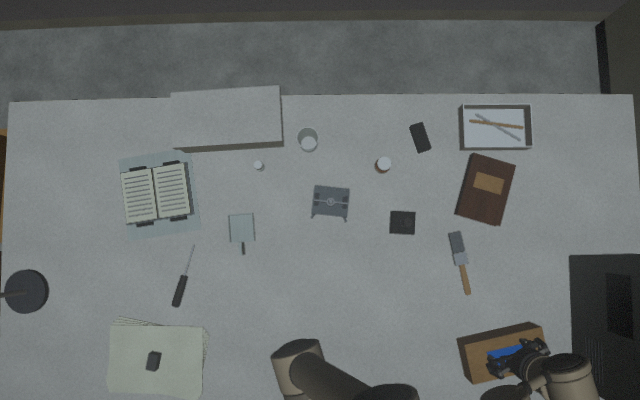

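View pics/scene0.png

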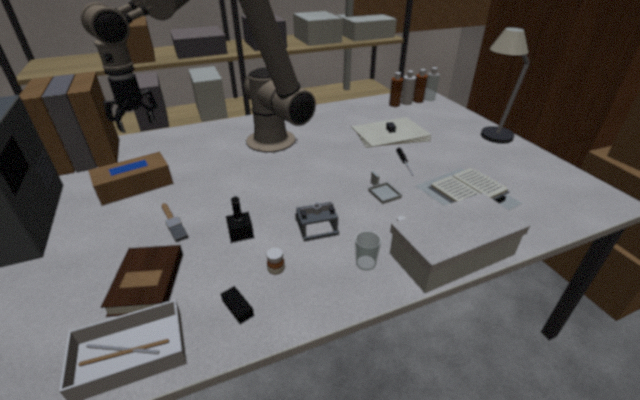

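The top picture shows the tray at about (242,228) with its fin at (243,248), the stand at (330,202), the foam block and punch at (403,222), the driver at (183,278) and the brush at (460,262). The glassware is beyond the stand. The scene view agrees with this. Next I'll get rough positions from the depth data.

```bash
python3 - <<'E'
from h import *
i=ctrl.camera_info("top"); s=np.load('top0.npz'); P=cloud(i,s['d'])
def box(u0,v0,u1,v1,lo,hi,n):
    Q=P[v0:v1,u0:u1].reshape(-1,3); Q=Q[(Q[:,2]>lo)&(Q[:,2]<hi)]
    if len(Q)<4: print(n,len(Q));return
    r=cv2.minAreaRect((Q[:,:2]*1000).astype(np.float32)); print(n,len(Q),'mean',Q.mean(0).round(4),'rect',np.round(r[0],1),np.round(r[1],1),round(r[2],1))
box(222,205,262,260,.006,.06,'tray'); box(222,205,262,260,.035,.06,'fin')
box(300,178,360,225,.035,.07,'deck'); box(300,178,360,225,.075,.12,'barrel/leaves')
box(300,178,360,225,.006,.12,'standall')
box(380,200,425,245,.04,.06,'foam'); box(380,190,425,245,.07,.16,'punch')
for b,n in(((295,120,322,156),'beaker'),((250,155,268,175),'vial'),((372,150,396,178),'jar'),((170,240,200,310),'driver'),((440,225,475,300),'brush')): box(*b,.006,.12,n)
c=ctrl.camera_info("wrist"); print(c, -np.array(c["R"]).T@c["t"])
E
```

```text
tray 311 mean [0.5325 0.2501 0.019 ] rect [540.4 249.4] [169.  111.7] 3.3
fin 55 mean [0.4826 0.2448 0.0483] rect [482.9 245. ] [37.3 10.3] 0.1
deck 750 mean [ 0.6211 -0.0293  0.06  ] rect [620.3 -29. ] [109.9  85.1] 82.7
barrel/leaves 187 mean [ 0.6253 -0.0289  0.0817] rect [627.5 -29.6] [100.4  36.1] 82.4
standall 1087 mean [ 0.6249 -0.0296  0.0585] rect [628.3 -28.2] [189.2 141. ] 87.9
foam 447 mean [ 0.5578 -0.2501  0.0498] rect [ 558.4 -252.5] [70.6 70.2] 86.2
punch 82 mean [ 0.5579 -0.2496  0.1197] rect [ 558.1 -251.2] [23.  22.4] 39.6
beaker 381 mean [0.8234 0.0387 0.0531] rect [833.   36.4] [ 72.8 114.9] 79.4
vial 94 mean [0.7402 0.1923 0.0439] rect [754.6 201.8] [44.6 52.6] 89.1
jar 223 mean [ 0.7371 -0.1925  0.0496] rect [ 748.7 -189.5] [89.6 46.5] 24.4
driver 369 mean [0.3758 0.4374 0.0195] rect [403.3 431.2] [ 92.5 216.5] 89.7
brush 647 mean [ 0.4458 -0.4345  0.0173] rect [ 437.  -430.2] [104.  226.7] 88.2
{'intrinsics': array([[321.00881482,   0.        , 318.1487539 ],
       [  0.        , 321.00881482, 196.11120681],
       [  0.        ,   0.        ,   1.        ]]), 'k1': -0.01228193317374491, 'R': array([[ 0.42582619, -0.90480186, -0.00237595],
       [-0.85659385, -0.40398104,  0.32100824],
       [-0.2914087 , -0.13465849, -0.94707342]]), 't': array([-0.52418108, -0.04292313,  0.38092943])} [ 0.29744849 -0.44032477  0.37330139]
```
Stand orientation: leaves run along y; rect angle 82.4 with dims (100.4, 36.1): leaf long axis along angle... In OpenCV 4.5+, angle is of the width edge. width 100 at 82.4° → y axis of stand at 82.4°, so stand yaw = -7.6°. Stand x axis = (cos-7.6, sin -7.6). From image: stand in top picture: lead-ins at bottom (robot side); leaves line from (313,203) to (348,206): going right is -y; rows down -x. So going -y, x decreases → y axis direction (+y,+x): angle = 90-~6... consistent with yaw ≈ -7.

The rows are not in the units I measure in: shifts go in units of 50 mm. I convert before sending: -0.088 m is -1.76, 0.413 m is 8.26.

```bash
cat >> h.py <<'E'
from scipy.spatial.transform import Rotation as Ro
def pose():
    o=ctrl.get_obs(); return o["position"],Ro.from_rotvec(o["orientation"])
def todo(p,yaw):  # tool-frame shift/turn to a tool-down pose with tool x at world angle yaw
    P,R=pose(); c,s=np.cos(yaw),np.sin(yaw)
    T=Ro.from_matrix(np.array([[c,s,0],[s,-c,0],[0,0,-1]]))
    print('shift',R.inv().apply(np.array(p)-P).round(4),'turn',(R.inv()*T).as_rotvec().round(4),'at',P.round(4))
E
```

pendant(deltas=[[[8.26,-1.76,0],[0,0,0.57],0.085],[[8.26,-1.76,0],[0,0,0.57],0.085],[[8.26,-1.76,0],[0,0,0.57],0.085],[[8.26,-1.76,0],[0,0,0.57],0.085],[[8.26,-1.76,0],[0,0,0.57],0.085],[[8.26,-1.76,0],[0,0,0.57],0.085],[[8.26,-1.76,0],[0,0,0.57],0.085],[[8.26,-1.76,0],[0,0,0.57],0.085],[[8.26,-1.76,0],[0,0,0.57],0.085],[[8.26,-1.76,0],[0,0,0.57],0.085]])

```text
clock: 1.1
position: [0.5627, -0.2162, 0.3029]
orientation: [-3.134, 0.197, -0.0]
contact_force: [-0.3, 0.4, -0.0]
grip_width: 0.0852
gripper_force: 0.0
```

```bash
python3 - <<'E'
from h import *
p,d,i=snap("wrist",'wA.png'); np.savez('wA.npz',p=p,d=d,R=i["R"],t=i["t"]); todo((.57,-.03,.303),-.13)
E
```

```text
shift [-0.0149 -0.1876 -0.    ] turn [-0.0005  0.0011  0.003 ] at [ 0.561  -0.218   0.3029]
```

View pics/wA.png

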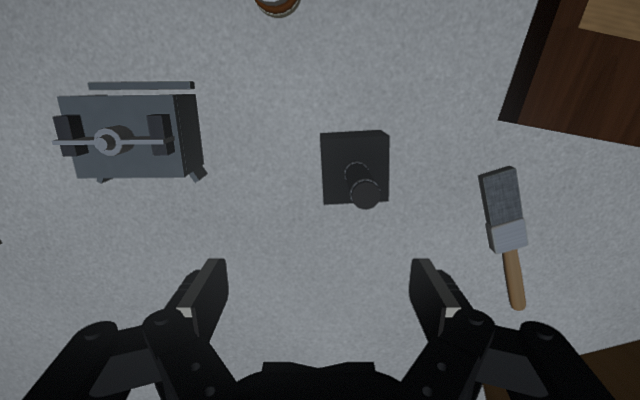

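This shows the stand at the left with the pin top at about (107,142), the punch handle top at (365,193) above the foam block, and the brush at the right. I'll move on to a second view nearer the stand.

pendant(deltas=[[[-1,-3.8,0],[0,0,0],0.085],[[-1,-3.8,0],[0,0,0],0.085],[[-1,-3.8,0],[0,0,0],0.085],[[-1,-3.8,0],[0,0,0],0.085],[[-1,-3.8,0],[0,0,0],0.085],[[-1,-3.8,0],[0,0,0],0.085]])

```text
clock: 1.75
position: [0.5344, -0.0254, 0.304]
orientation: [3.134, -0.204, -0.0]
contact_force: [0.2, -0.6, -0.4]
grip_width: 0.0849
gripper_force: 0.0
```

```bash
python3 - <<'E'
from h import *
p,d,i=snap("wrist",'wB.png'); np.savez('wB.npz',p=p,d=d,R=i["R"],t=i["t"]); todo((.43,.24,.303),0.03)
K=ctrl.camera_info("wrist")
for n in 'AB':
    s=np.load(f'w{n}.npz'); i=dict(K,R=s['R'],t=s['t']); P=cloud(i,s['d']).reshape(-1,3)
    def box(x0,x1,y0,y1,lo,hi,nm):
        Q=P[(P[:,0]>x0)&(P[:,0]<x1)&(P[:,1]>y0)&(P[:,1]<y1)&(P[:,2]>lo)&(P[:,2]<hi)]
        if len(Q)<10: print(n,nm,len(Q));return
        r=cv2.minAreaRect((Q[:,:2]*1000).astype(np.float32)); print(n,nm,len(Q),Q.mean(0).round(4),np.round(r[0],1),np.round(r[1],1),round(r[2],1))
    box(.55,.70,-.12,.06,.055,.064,'deck'); box(.55,.70,-.12,.06,.081,.0875,'barrel+leaf'); box(.55,.70,-.12,.06,.0905,.11,'pin')
    box(.5,.6,-.32,-.18,.045,.055,'foam'); box(.5,.6,-.32,-.18,.126,.14,'punch')
E
```

```text
shift [-0.1387 -0.2503  0.0007] turn [ 0.0008 -0.     -0.1616] at [ 0.5346 -0.0263  0.3039]
A deck 6738 [ 0.6236 -0.0338  0.0601] [621.9 -30.9] [111.6  81. ] 83.1
A barrel+leaf 863 [ 0.6224 -0.0332  0.0839] [622.4 -31.3] [100.7  24.9] 71.1
A pin 170 [ 0.6223 -0.0322  0.0937] [622.2 -31.5] [11.4 11.5] 34.0
A foam 3414 [ 0.5643 -0.2528  0.0502] [ 557.6 -254.2] [70.1 70.6] 86.2
A punch 671 [ 0.5587 -0.254   0.13  ] [ 558.1 -254. ] [23.4 23. ] 78.7
B deck 8341 [ 0.6232 -0.0314  0.06  ] [622.2 -31.2] [110.6  80.6] 83.1
B barrel+leaf 975 [ 0.6222 -0.0314  0.0839] [622.3 -31.4] [101.5  24.2] 81.9
B pin 172 [ 0.6222 -0.0312  0.0939] [622.3 -31.2] [11.6 10.9] 82.6
B foam 4146 [ 0.5609 -0.2485  0.0498] [ 558.4 -254. ] [72.4 70.7] 86.3
B punch 841 [ 0.5589 -0.2523  0.1295] [ 558.5 -253.3] [24.5 22.7] 72.3
```

View pics/wB.png

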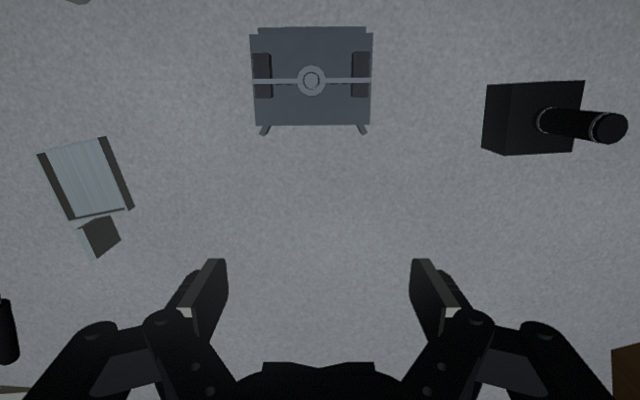

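This shows the stand head-on with the pin at (312,81), the tray at (88,178) with its fin at (100,235), and the punch at (610,127). Both views agree on the bore at (0.622,-0.031), yaw -0.12, pin top at 94 mm, and the punch at (0.558,-0.2535) with its top at 130 mm. All of these match the given sizes. Next is the tray.

pendant(deltas=[[[-2.3,-5.16,0],[0,0,-0.1],0.085],[[-2.3,-5.16,0],[0,0,-0.1],0.085],[[-2.3,-5.16,0],[0,0,-0.1],0.085],[[-2.3,-5.16,0],[0,0,-0.1],0.085],[[-2.3,-5.16,0],[0,0,-0.1],0.085],[[-2.3,-5.16,0],[0,0,-0.1],0.085],[[-2.3,-5.16,0],[0,0,-0.1],0.085]])

```text
clock: 2.5
position: [0.4543, 0.2471, 0.3036]
orientation: [-3.141, 0.046, 0.001]
contact_force: [0.6, -0.2, -1.1]
grip_width: 0.0848
gripper_force: 0.0
```

```bash
python3 - <<'E'
from h import *
p,d,i=snap("wrist",'wC.png'); np.savez('wC.npz',p=p,d=d,R=i["R"],t=i["t"])
K=ctrl.camera_info("wrist"); print(pose()[0])
for n in 'BC':
    s=np.load(f'w{n}.npz'); i=dict(K,R=s['R'],t=s['t']); P=cloud(i,s['d']).reshape(-1,3)
    def box(x0,x1,y0,y1,lo,hi,nm):
        Q=P[(P[:,0]>x0)&(P[:,0]<x1)&(P[:,1]>y0)&(P[:,1]<y1)&(P[:,2]>lo)&(P[:,2]<hi)]
        if len(Q)<10: print(n,nm,len(Q));return
        r=cv2.minAreaRect((Q[:,:2]*1000).astype(np.float32)); print(n,nm,len(Q),Q.mean(0).round(4),np.round(r[0],1),np.round(r[1],1),round(r[2],1))
    box(.44,.63,.18,.33,.0135,.0175,'rim'); box(.40,.53,.18,.33,.0475,.053,'fintop')
    box(.44,.63,.18,.33,.002,.005,'floor')
E
```

```text
[0.45495506 0.2454896  0.3035896 ]
B rim 1024 [0.545  0.2512 0.0158] [528.6 250.1] [129.3  83. ] 4.7
B fintop 340 [0.484  0.2455 0.0499] [483.9 246.3] [40. 12.] 4.8
B floor 3747 [0.548  0.2545 0.0034] [536.5 254.8] [148.4 186.4] 89.8
C rim 1030 [0.5524 0.2514 0.0158] [548.2 251.3] [90.7 80.4] 4.3
C fintop 394 [0.4837 0.2464 0.0502] [483.3 246.4] [40. 10.] 4.4
C floor 5246 [0.549  0.2515 0.0031] [531.8 254.9] [182.  149.4] 0.3
```

View pics/wC.png

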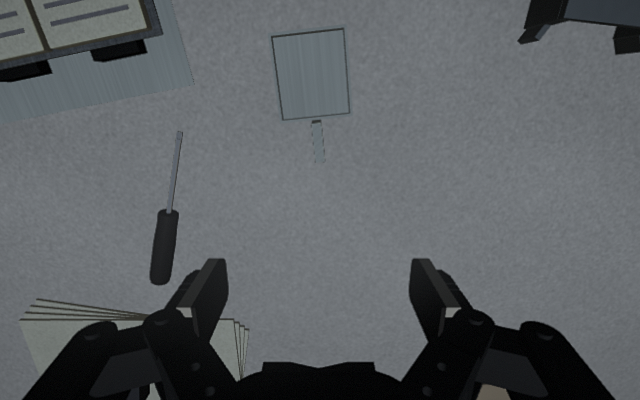

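The tray is square in view at (312,73), with its fin at (318,142) and the driver well to the left. The measured tray origin is (0.548,0.251), yaw 0.076, rim at 16 mm and fin top at 50 mm, all matching the given sizes. Now I'll go to the fin.

```bash
python3 -c "
from h import *
todo((.4783,.246,.092),.076)"
```

```text
shift [ 0.0233 -0.0014  0.2116] turn [ 6.000e-04  1.000e-04 -1.063e-01] at [0.455  0.2455 0.3036]
```

pendant(deltas=[[[0.46,-0.02,0.8],[0,0,-0.106],0.085],[[0.46,-0.02,1.8],[0,0,-0.106],0.085],[[0.46,-0.02,2.8],[0,0,-0.106],0.085],[[0.46,-0.02,3.6],[0,0,-0.106],0.085],[[0.46,-0.02,4],[0,0,-0.106],0.085],[[0.46,-0.02,4.22],[0,0,-0.106],0.085],[[0.46,-0.02,4.22],[0,0,-0.106],0.085]])

```text
clock: 3.25
position: [0.4781, 0.244, 0.0917]
orientation: [3.138, 0.114, -0.003]
contact_force: [0.0, 0.0, -0.7]
grip_width: 0.0851
gripper_force: 0.0
```

```bash
python3 -c "
from h import *
todo((.4783,.246,.092),.076)"
```

```text
shift [ 0.0004 -0.0019 -0.0003] turn [ 0.001   0.0022 -0.0036] at [0.4781 0.244  0.0917]
```

pendant(deltas=[[[0,0,0],[0,0,0],0],[[0,0,0],[0,0,0],0],[[0,0,0],[0,0,0],0],[[0,0,0],[0,0,0],0],[[0,0,0],[0,0,0],0],[[0,0,0],[0,0,0],0],[[0,0,0],[0,0,0],0],[[0,0,0],[0,0,0],0],[[0,0,0],[0,0,0],0],[[0,0,0],[0,0,0],0]])

```text
clock: 4.25
position: [0.4778, 0.246, 0.0935]
orientation: [-3.139, -0.118, -0.001]
contact_force: [-0.7, -0.4, 6.0]
grip_width: 0.0087
gripper_force: 59.2
```

```bash
python3 -c "
from h import *
c,s=np.cos(-.12),np.sin(-.12)
for a in(-.170,-.07): todo((.6222+a*c,-.0313+a*s,.093),-.12)"
```

```text
shift [-0.0435  0.2544  0.0004] turn [-0.0002 -0.0008  0.1951] at [0.4778 0.246  0.0935]
shift [0.0546 0.2738 0.0005] turn [-0.0002 -0.0008  0.1951] at [0.4778 0.246  0.0935]
```

Gripped: the opening reads about 9 mm against a 10 mm fin. Now I'll slide the tray to the pre-insert pose in front of the stand.

pendant(deltas=[[[-0.6,0.4,-0.04],[0,0,0],0],[[-1.16,1,-0.04],[0,0,0.03],0],[[-1.16,1.8,-0.04],[0,0,0.07],0],[[-1.16,2.6,-0.04],[0,0,0.11],0],[[-1.16,3.4,-0.04],[0,0,0.15],0],[[-1.16,4.2,-0.04],[0,0,0.195],0],[[-1.16,4.8,-0.04],[0,0,0.195],0],[[-1.16,5.03,-0.04],[0,0,0.195],0],[[-1.16,5.03,-0.04],[0,0,0.195],0],[[-1.16,5.03,-0.04],[0,0,0.195],0]])

```text
clock: 5.25
position: [0.4382, -0.0085, 0.0947]
orientation: [-3.136, 0.189, 0.001]
contact_force: [-0.4, 1.0, -2.0]
grip_width: 0.009
gripper_force: 58.9
```

```bash
python3 - <<'E'
from h import *
p,d,i=snap("wrist",'wD.png'); P=cloud(i,d).reshape(-1,3)
c,s=np.cos(-.12),np.sin(-.12); b=np.array([.6222,-.0313])
def box(x0,x1,y0,y1,lo,hi,nm):
    L=(P[:,:2]-b)@np.array([[c,-s],[s,c]])
    m=(L[:,0]>x0)&(L[:,0]<x1)&(abs(L[:,1])<y1)&(P[:,2]>lo)&(P[:,2]<hi); Q=L[m]
    r=cv2.minAreaRect((Q*1000).astype(np.float32)); print(nm,len(Q),P[m,2].mean().round(4),np.round(r[0],1),np.round(r[1],1),round(r[2],1))
box(-.2,-.058,0,.06,.013,.022,'rim'); box(-.04,.04,0,.06,.057,.064,'deck'); box(-.02,.02,0,.02,.0905,.11,'pin')
for a in(-.1,-.0704): todo((.6222+a*c,-.0313+a*s,.093),-.12)
E
```

```text
rim 6829 0.0166 [-114.8    0.2] [90.9 80.6] 0.3
deck 0 nan [0. 0.] [0. 0.] 0.0
pin 0 nan [0. 0.] [0. 0.] 0.0
shift [0.0854 0.001  0.0017] turn [-0.0002  0.0008  0.0007] at [ 0.4382 -0.0082  0.0948]
shift [0.115  0.001  0.0017] turn [-0.0002  0.0008  0.0007] at [ 0.4382 -0.0082  0.0948]<stdin>:7: RuntimeWarning: Mean of empty slice.
  ret = ret.dtype.type(ret / rcount)
```

View pics/wD.png

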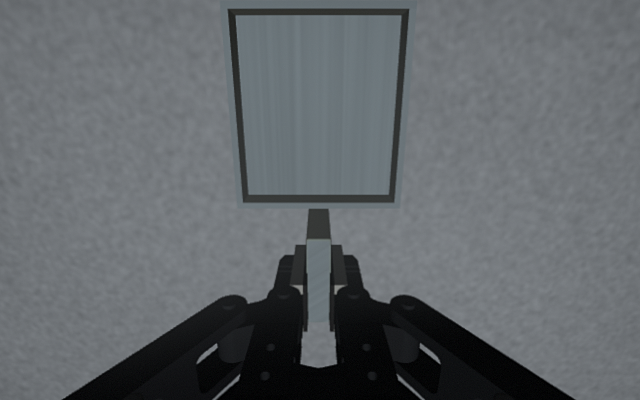

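The tray sits squarely held at (320,105), centred at stand (-114.8, +0.2) mm with 0.3° of error, so it lines up with the legs. I'll insert it now.

pendant(deltas=[[[0.4,0,0.02],[0,0,0],0],[[0.8,0.01,0.02],[0,0,0],0],[[1.2,0.01,0.02],[0,0,0],0],[[1.6,0.01,0.02],[0,0,0],0],[[1.9,0.01,0.02],[0,0,0],0],[[2.1,0.01,0.02],[0,0,0],0],[[2.2,0.01,0.02],[0,0,0],0],[[2.26,0.01,0.02],[0,0,0],0],[[2.29,0.01,0.02],[0,0,0],0],[[2.29,0.01,0.02],[0,0,0],0]])

```text
clock: 6.3
position: [0.5518, -0.0233, 0.0938]
orientation: [3.136, -0.188, -0.001]
contact_force: [0.4, 0.1, -1.3]
grip_width: 0.009
gripper_force: 58.9
```

```bash
python3 -c "
from h import *
P,R=pose();c,s=np.cos(-.12),np.sin(-.12);d=P[:2]-[.6222,-.0313];print(d[0]*c+d[1]*s,-d[0]*s+d[1]*c)"
```

```text
-0.07083527304114129 -0.000515398205915318
```

The tray is home to within about 0.2 mm with no contact load. I'll release it and lift clear.

pendant(deltas=[[[0,0,0.01],[0,0,0],0],[[0,0,0.01],[0,0,0],0.085],[[0,0,0.01],[0,0,0],0.085],[[0,0,0.01],[0,0,0],0.085],[[0,0,0.01],[0,0,0],0.085],[[0,0,0.01],[0,0,0],0.085],[[-0.2,0,-0.6],[0,0,0],0.085],[[-0.4,0,-1.6],[0,0,0],0.085],[[-0.6,0,-2.6],[0,0,0],0.085],[[-0.6,0,-3],[0,0,0],0.085]])

```text
clock: 7.3
position: [0.5226, -0.0199, 0.2483]
orientation: [3.135, -0.188, 0.009]
contact_force: [0.8, -0.6, -0.7]
grip_width: 0.085
gripper_force: 0.0
```

```bash
python3 - <<'E'
from h import *
p,d,i=snap("wrist",'wE.png'); P=cloud(i,d).reshape(-1,3)
c,s=np.cos(-.12),np.sin(-.12); b=np.array([.6222,-.0313]); L=(P[:,:2]-b)@np.array([[c,-s],[s,c]])
m=(L[:,0]>-.1)&(L[:,0]<-.03)&(abs(L[:,1])<.03)&(P[:,2]>.047)&(P[:,2]<.054)
r=cv2.minAreaRect((L[m]*1000).astype(np.float32)); print(m.sum(),r)
m=(L[:,0]>-.1)&(L[:,0]<-.02)&(abs(L[:,1])<.041)&(P[:,2]>.012)&(P[:,2]<.02); print('rim',m.sum(),L[m].min(0),L[m].max(0))
todo((.5583,-.2535,.28),-.12)
E
```

```text
563 ((-64.95223999023438, -1.170638084411621), (38.935062408447266, 9.463342666625977), 0.14517037570476532)
rim 172 [-0.04543441 -0.04034224] [-0.04423834  0.03859378]
shift [ 0.0624  0.2277 -0.0287] turn [ 0.0007 -0.01   -0.    ] at [ 0.5239 -0.0201  0.2505]
```

The tray is home at about (0, -1) mm, with its yaw within 0.2°. Now to the punch.

pendant(deltas=[[[0.4,0.9,-0.4],[0,0,0],0.085],[[0.8,1.8,-0.4],[0,0,0],0.085],[[1,2.7,-0.4],[0,0,0],0.085],[[1.25,3.6,-0.4],[0,0,0],0.085],[[1.25,4.3,-0.4],[0,0,0],0.085],[[1.25,4.554,-0.4],[0,0,0],0.085],[[1.25,4.554,-0.4],[0,0,0],0.085],[[1.25,4.554,-0.4],[0,0,0],0.085]])

```text
clock: 8.15
position: [0.5571, -0.2523, 0.2636]
orientation: [-3.135, 0.188, 0.001]
contact_force: [-0.4, 0.9, -0.2]
grip_width: 0.0851
gripper_force: 0.0
```

```bash
python3 -c "
from h import *
todo((.5583,-.2535,.16),-.12)"
```

```text
shift [0.0014 0.0011 0.1036] turn [-0.0009  0.0005  0.    ] at [ 0.5571 -0.2523  0.2636]
```

pendant(deltas=[[[0.02,0.02,0.8],[0,0,0],0.085],[[0.02,0.02,1.6],[0,0,0],0.085],[[0.028,0.02,2.072],[0,0,0],0.085],[[0.028,0.02,2.072],[0,0,0],0.085],[[0.028,0.02,2.072],[0,0,0],0],[[0.028,0.02,2.072],[0,0,0],0],[[0.028,0.02,2.072],[0,0,0],0],[[0.028,0.02,2.072],[0,0,0],0],[[0.028,0.02,2.072],[0,0,0],0],[[0.028,0.02,2.072],[0,0,0],0]])

```text
clock: 9.15
position: [0.5588, -0.2548, 0.1616]
orientation: [3.135, -0.189, 0.003]
contact_force: [-0.5, 1.1, 5.2]
grip_width: 0.0227
gripper_force: 58.5
```

pendant(deltas=[[[0,0,0],[0,0,0],0],[[0,0,0],[0,0,0],0],[[0,0,-0.2],[0,0,0],0],[[0,0,-0.6],[0,0,0],0],[[0,0,-1.2],[0,0,0],0],[[0,0,-1.8],[0,0,0],0],[[0,0,-2.3],[0,0,0],0],[[0,0,-2.4],[0,0,0],0],[[0,0,-2.4],[0,0,0],0]])

```text
clock: 10.05
position: [0.5584, -0.2547, 0.2808]
orientation: [3.135, -0.189, 0.002]
contact_force: [0.6, -0.5, -1.3]
grip_width: 0.0228
gripper_force: 58.6
```

```bash
python3 -c "
from h import *
todo((.6222,-.0313,.28),-.12)"
```

```text
shift [ 0.0365 -0.2294  0.0007] turn [ 0.0007 -0.0012 -0.0003] at [ 0.5584 -0.2547  0.2808]
```

pendant(deltas=[[[0.2,-0.9,0],[0,0,0],0],[[0.4,-1.8,0],[0,0,0],0],[[0.6,-2.7,0],[0,0,0],0],[[0.73,-3.6,0],[0,0,0],0],[[0.73,-4.3,0],[0,0,0],0],[[0.73,-4.588,0],[0,0,0],0],[[0.73,-4.588,0],[0,0,0],0],[[0.73,-4.588,0],[0,0,0],0]])

```text
clock: 10.85
position: [0.6218, -0.0321, 0.2792]
orientation: [3.135, -0.189, -0.003]
contact_force: [-0.2, -1.5, -1.5]
grip_width: 0.0226
gripper_force: 58.9
```

```bash
python3 - <<'E'
from h import *
todo((.6222,-.0313,.28),-.12)
p,d,i=snap("wrist",'wF.png'); np.savez('wF.npz',p=p,d=d,R=i["R"],t=i["t"])
P,_=pose(); ps,ds,js=snap("scene"); print(P)
u,v=proj(js,P-[0,0,.12]);u,v=int(u),int(v);print(u,v,[proj(i,P-[0,0,z]) for z in(.065,.11,.147)])
a=cv2.resize(p[150:350,220:420],(400,400)); b=cv2.resize(ps[v-50:v+50,u-50:u+50],(400,400))
cv2.imwrite('pics/F.png',np.hstack([a,b])[:,:,::-1])
E
```

```text
shift [ 0.0003 -0.0009 -0.0008] turn [ 0.0008  0.0017 -0.0004] at [ 0.6218 -0.0321  0.2792]
[ 0.62186774 -0.03271152  0.27953524]
315 183 [(np.float64(318.5653401072674), np.float64(267.76474646010126)), (np.float64(318.4511829421077), np.float64(228.49896572441966)), (np.float64(318.3886981443927), np.float64(207.01770492469348))]
```

View pics/F.png

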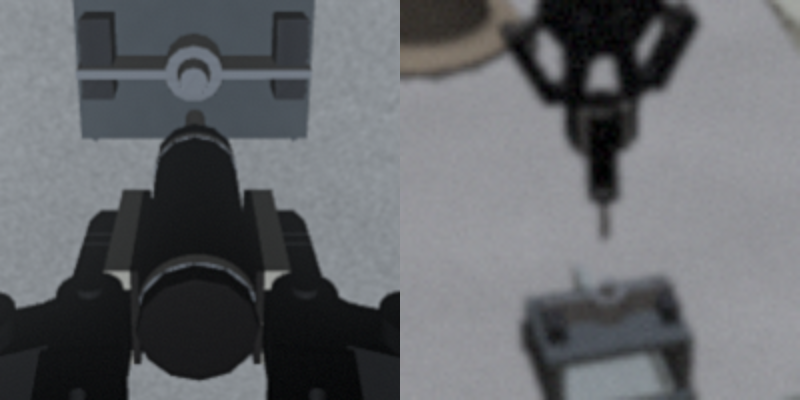

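The left crop shows the shank tip at about (195,110), just below the pin and barrel at (195,75), and the right crop shows the punch hanging straight over the stand. I'll fit the punch's axis from the depth data.

```bash
python3 - <<'E'
from h import *
from scipy.optimize import least_squares
s=np.load('wF.npz'); i=dict(ctrl.camera_info("wrist"),R=s['R'],t=s['t']); C=cloud(i,s['d']).reshape(-1,3)
c,sn=np.cos(-.12),np.sin(-.12); b=np.array([.6222,-.0313]); L=(C[:,:2]-b)@np.array([[c,-sn],[sn,c]])*1000; z=C[:,2]*1000
for z0 in range(128,256,6):
    m=(abs(L[:,0])<22)&(abs(L[:,1])<11)&(z>z0)&(z<z0+6)
    if m.sum()<8: continue
    r=3.5 if z0<166 else 12
    f=least_squares(lambda q:np.hypot(*(L[m]-q).T)-r,[0,0],loss='soft_l1'); print(z0,m.sum(),f.x.round(1),round(f.cost/m.sum(),2), L[m].max(0).round(1))
m=(abs(L[:,0])<14)&(abs(L[:,1])<14)&(z>240)&(z<255); print('top',m.sum(),L[m].mean(0),z[m].mean(),cv2.minAreaRect(L[m].astype(np.float32)))
m=(abs(L[:,0])<9)&(abs(L[:,1])<9)&(z>91)&(z<97); print('pin',m.sum(),cv2.minAreaRect(L[m].astype(np.float32)))
print('lowest',np.sort(z[(abs(L[:,0])<10)&(abs(L[:,1])<8)&(z>110)])[:5])
E
```

```text
134 28 [-1.8 -0.7] 0.02 [2.1 2.4]
140 28 [-1.9 -0.8] 0.02 [2.  2.3]
164 29 [ 7.1 -0. ] 1.84 [10.3  9.8]
170 104 [-1.8 -1. ] 0.03 [10.8  9.6]
176 176 [-1.6 -1.1] 0.05 [11.1 10.6]
182 159 [-1.8 -1.1] 0.03 [11.1 10.9]
188 169 [-1.8 -1.1] 0.03 [11.1 10.5]
194 189 [-1.8 -1.1] 0.03 [10.7 10.7]
200 211 [-1.7 -1.2] 0.03 [11.1 10.3]
206 241 [-1.6 -1. ] 0.16 [11.  10.9]
212 283 [-1.5 -1. ] 0.26 [11.3 11. ]
218 330 [-1.5 -1. ] 0.26 [10.9 11. ]
224 360 [-1.5 -1. ] 0.24 [11.1 10.9]
230 411 [-1.5 -1.1] 0.27 [11.6 11. ]
236 420 [-1.2 -1. ] 0.31 [11.6 11. ]
242 2283 [-1.7 -0.8] 2.74 [11.7 11. ]
248 567 [1.8 5.5] 3.34 [11.2  9.9]
top 3714 [ 1.82763759 -0.14762403] 246.5691050546673 ((-0.21862411499023438, -0.03298759460449219), (25.26795768737793, 27.927446365356445), 0.33870717883110046)
pin 160 ((-0.04338645935058594, 0.10425186157226562), (11.774478912353516, 10.89999771118164), 0.09509459882974625)
lowest [132.51071799 132.5960994  132.94965773 133.0315187  133.15965997]
```

The punch is vertical, but its axis is 1.8 mm to -x and 0.9 mm to -y of the bore, with the tip at about 132 mm. I'll correct that while descending to the pin.

pendant(deltas=[[[0.036,-0.018,0],[0,0,0],0],[[0.036,-0.018,0.16],[0,0,0],0],[[0.036,-0.018,0.32],[0,0,0],0],[[0.036,-0.018,0.48],[0,0,0],0],[[0.036,-0.018,0.6],[0,0,0],0],[[0.036,-0.018,0.68],[0,0,0],0],[[0.036,-0.018,0.68],[0,0,0],0]])

```text
clock: 11.65
position: [0.6238, -0.0305, 0.2455]
orientation: [-3.136, 0.188, 0.002]
contact_force: [1.2, -0.3, -1.3]
grip_width: 0.0227
gripper_force: 58.9
```

```bash
python3 - <<'E'
from h import *
todo((.6222,-.0313,.28),-.12)
p,d,i=snap("wrist"); C=cloud(i,d).reshape(-1,3)
from scipy.optimize import least_squares
c,sn=np.cos(-.12),np.sin(-.12); b=np.array([.6222,-.0313]); L=(C[:,:2]-b)@np.array([[c,-sn],[sn,c]])*1000; z=C[:,2]*1000
for z0,z1,r in((100,112,3.5),(140,166,12)):
    m=(abs(L[:,0])<16)&(abs(L[:,1])<11)&(z>z0)&(z<z1)
    print(z0,m.sum(),least_squares(lambda q:np.hypot(*(L[m]-q).T)-r,[0,0],loss='soft_l1').x.round(2))
E
```

```text
shift [-0.0015  0.001  -0.0345] turn [ 0.      0.0013 -0.0001] at [ 0.6238 -0.0305  0.2455]
100 59 [-0.05  1.22]
140 714 [0.09 0.86]
```

The axis is now within about 1 mm, and the last 1 mm in y comes out in the next move. I'll drive the pin, slowly near the release depth.

pendant(deltas=[[[0,0.02,0.04],[0,0,0],0],[[0,0.02,0.1],[0,0,0],0],[[0,0.02,0.16],[0,0,0],0],[[0,0.02,0.22],[0,0,0],0],[[0,0.02,0.28],[0,0,0],0],[[0,0.02,0.34],[0,0,0],0],[[0,0.02,0.4],[0,0,0],0],[[0,0.02,0.44],[0,0,0],0]])

```text
clock: 12.5
position: [0.624, -0.0316, 0.2241]
orientation: [3.136, -0.189, 0.0]
contact_force: [1.5, -0.5, 4.6]
grip_width: 0.0227
gripper_force: 59.1
```

pendant(deltas=[[[0,0,0.02],[0,0,0],0],[[0,0,0.04],[0,0,0],0],[[0,0,0.06],[0,0,0],0],[[0,0,0.08],[0,0,0],0],[[0,0,0.1],[0,0,0],0],[[0,0,0.12],[0,0,0],0],[[0,0,0.14],[0,0,0],0],[[0,0,0.16],[0,0,0],0],[[0,0,0.18],[0,0,0],0],[[0,0,0.2],[0,0,0],0]])

```text
clock: 13.5
position: [0.6239, -0.0315, 0.214]
orientation: [-3.136, 0.189, 0.0]
contact_force: [0.5, 0.5, -1.6]
grip_width: 0.0227
gripper_force: 59.1
```

pendant(deltas=[[[0,0,0.06],[0,0,0],0],[[0,0,0.12],[0,0,0],0],[[0,0,0.18],[0,0,0],0],[[0,0,0.24],[0,0,0],0],[[0,0,0.28],[0,0,0],0],[[0,0,0.3],[0,0,0],0],[[0,0,0.32],[0,0,0],0],[[0,0,0.32],[0,0,0],0]])

```text
clock: 14.3
position: [0.6239, -0.0315, 0.1982]
orientation: [3.136, -0.189, -0.0]
contact_force: [-0.2, 0.9, -1.2]
grip_width: 0.0228
gripper_force: 59.1
```

The pin has dropped, since the force fell back to baseline. I'll take the last 2–3 mm down to seat the shoulder.

pendant(deltas=[[[0,0,0.02],[0,0,0],0],[[0,0,0.036],[0,0,0],0],[[0,0,0.046],[0,0,0],0],[[0,0,0.046],[0,0,0],0]])

```text
clock: 14.7
position: [0.6239, -0.0316, 0.1959]
orientation: [3.136, -0.189, -0.0]
contact_force: [0.4, -0.3, -1.4]
grip_width: 0.0228
gripper_force: 59.1
```

```bash
python3 - <<'E'
from h import *
p,d,i=snap("wrist",'wG.png'); C=cloud(i,d).reshape(-1,3); todo((.6222,-.0313,.28),-.12)
ps,ds,js=snap("scene"); np.savez('sG.npz',p=ps,d=ds)
from scipy.optimize import least_squares
c,sn=np.cos(-.12),np.sin(-.12); b=np.array([.6222,-.0313]); L=(C[:,:2]-b)@np.array([[c,-sn],[sn,c]])*1000; z=C[:,2]*1000
for z0,z1,r in((88,100,12),(100,115,12)):
    m=(abs(L[:,0])<16)&(abs(L[:,1])<11)&(z>z0)&(z<z1)
    print(z0,m.sum(),least_squares(lambda q:np.hypot(*(L[m]-q).T)-r,[0,0],loss='soft_l1').x.round(2))
m=(abs(L[:,0])<14)&(abs(L[:,1])<10)&(z>150)&(z<172); print('top z',np.median(z[m]))
b=cv2.resize(ps[170:270,260:380],(720,600),interpolation=cv2.INTER_CUBIC); cv2.imwrite('pics/G.png',b[:,:,::-1])
E
```

```text
shift [-0.0017 -0.     -0.084 ] turn [ 0.0001  0.     -0.0001] at [ 0.6239 -0.0315  0.196 ]
88 280 [ 0.48 -0.14]
100 438 [ 0.38 -0.24]
top z 164.0531061323913
```

View pics/G.png

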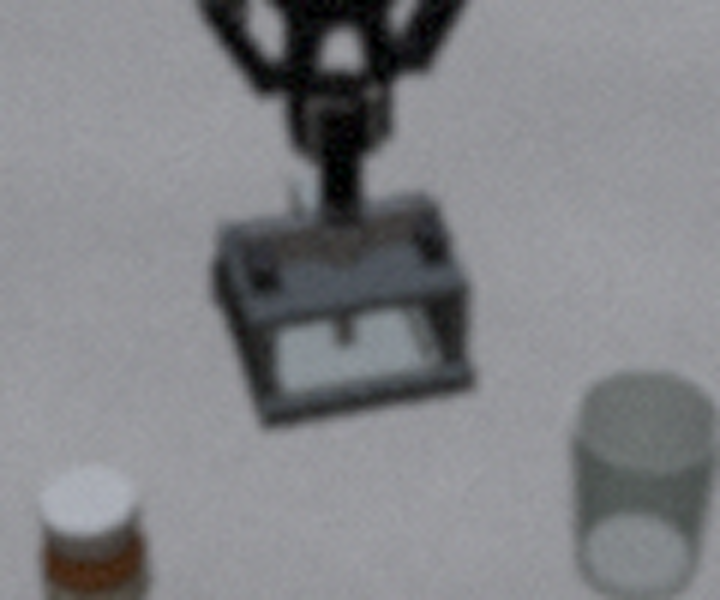

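The punch handle sits on the barrel at (340,205), its top at 164 mm as it should be when seated and its axis within 0.5 mm. The pin stands in the tray at (345,330). I'll release the punch and retreat straight up.

pendant(deltas=[[[0,0,0],[0,0,0],0.085],[[0,0,0],[0,0,0],0.085],[[0,0,0],[0,0,0],0.085],[[0,0,0],[0,0,0],0.085],[[0,0,0],[0,0,0],0.085],[[0,0,-0.4],[0,0,0],0.085],[[0,0,-1],[0,0,0],0.085],[[0,0,-1.8],[0,0,0],0.085],[[-0.4,0,-2.4],[0,0,0],0.085],[[-1.2,0,-2.4],[0,0,0],0.085]])

```text
clock: 15.8
position: [0.5666, -0.0249, 0.3203]
orientation: [3.135, -0.189, 0.016]
contact_force: [1.8, -0.5, 0.3]
grip_width: 0.085
gripper_force: 0.0
```

pendant(deltas=[[[-0.6,0,0],[0,0,0],0.085],[[-0.6,0,0],[0,0,0],0.085],[[-0.6,0,0],[0,0,0],0.085]])

```text
clock: 16.1
position: [0.5347, -0.0207, 0.3167]
orientation: [3.136, -0.189, 0.003]
contact_force: [0.1, -0.7, -0.2]
grip_width: 0.0847
gripper_force: 0.0
```

```bash
python3 - <<'E'
from h import *
from scipy.optimize import least_squares
p,d,i=snap("wrist"); C=cloud(i,d).reshape(-1,3)
c,sn=np.cos(-.12),np.sin(-.12); b=np.array([.6222,-.0313]); L=(C[:,:2]-b)@np.array([[c,-sn],[sn,c]])*1000; z=C[:,2]*1000
for z0,z1,r in((88,110,12),(140,160,12)):
    m=(abs(L[:,0])<16)&(abs(L[:,1])<16)&(z>z0)&(z<z1)
    print(z0,m.sum(),least_squares(lambda q:np.hypot(*(L[m]-q).T)-r,[0,0],loss='soft_l1').x.round(2))
m=(abs(L[:,0])<16)&(abs(L[:,1])<16)&(z>150)&(z<180); print('top z',np.percentile(z[m],95))
m=(L[:,0]>-100)&(L[:,0]<-30)&(abs(L[:,1])<30)&(z>47)&(z<54); print('fin',cv2.minAreaRect(L[m].astype(np.float32)))
ps,ds,js=snap("scene"); cv2.imwrite('pics/H.png',np.hstack([cv2.resize(ps[170:270,260:380],(480,400)),cv2.resize(p[0:200,220:420],(320,400))])[:,:,::-1])
print(ctrl.get_obs()['clock'],pose()[0])
E
```

```text
88 0 [0. 0.]
140 35 [ 0.72 -0.31]
top z 165.12629963871981
fin ((-65.02545166015625, -1.2076144218444824), (39.3961067199707, 8.595091819763184), 0.04610082507133484)
16.2 [ 0.53554138 -0.02096819  0.31610804]
```

View pics/H.png

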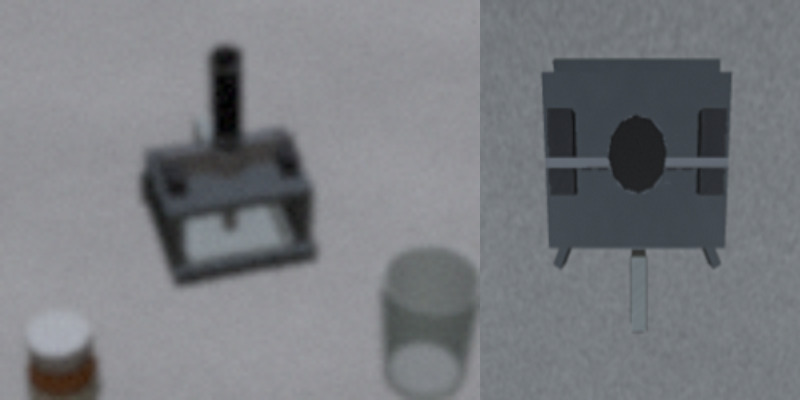

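The punch stands upright and seated at (227,95), the pin stands in the tray at (232,215), and the tray is still home with its fin straight out at (640,290). The gripper is clear, so I'm handing in.

```bash
python3 -c "
from station import ctrl
print(ctrl.finish_job())"
```

```text
the job is handed in; nothing more can be done
None
```

I handed the job in at about 16 s of the 58 s allowed, with no verdict shown: the tray is home under the stand, the pin stands in the tray, the punch is released upright and seated in the barrel, and I saw nothing else disturbed.

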